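Set up the sauce warmer: nest the pot, fit the tap knob and hold it pressed

TASK

Get the sauce warmer going: first stand the loose steel pot down inside the warmer's own pot and let go of it. Then take the loose knob, turn its pointer to the side the flat of the D-shaped tap shaft faces, push it fully home on the shaft, and press knob and shaft down to the stop, as one does while a pilot flame catches. Finish holding the knob pressed down - do not let go - and do not disturb the two small dip cups.

Things in the scene. Friction and masses are not known exactly. Their poses are not given: they have to be found in the camera images.
- inner_pot: The loose pot: open, round, plain steel, 88 mm tall, 46 mm across at the foot widening evenly to 56 mm across at the rim, wall 3 mm, about 160 g, standing upright. Origin: centre of its underside, z up. It can be gripped from above across its rim. Once nested it stands 35 mm proud of the outer pot's rim.
- well (a point): Centre of the inner floor of the outer pot, the open round steel pot fixed on the warmer. Inside 54 mm across at the floor, 60 mm at the mouth; rim 53 mm above this point, 74 mm across outside; two small loop handles below the rim. z up. The loose pot is nested when its underside stands on this floor.
- warmer: Steel sauce warmer, fixed: a low stand 130 mm deep (x) and 300 mm wide (y), its top 30 mm above the worktop. On it the outer pot (centre y = +80 mm) and the control pod (118 x 105 mm, centre y = -95 mm, top 60 mm above the worktop) with the tap shaft. Origin: centre of its underside; x away from the robot, z up.
- knob: Loose black knob, upright on the worktop, 47 mm tall, about 65 g: a round skirt 40 mm across, 21 mm high, and on it a grip bar 14 mm thick from 21 to 47 mm up, along the knob's x from -20 mm (blunt end) to +28 mm (pointed end = pointer, overhanging the skirt); sides flat and parallel from x -18 to +14 mm. D-shaped bore from below (see pointer). Origin: centre of its underside; z up.
- pointer (a point): Tip of the knob's pointer: 28 mm out along the knob's x, 34 mm above its underside. The knob's D-shaped bore is 17.5 mm deep, radius 9 mm, its flat wall 5 mm from the axis on the pointer (+x) side: 1 mm bigger all round than the shaft.
- shaft (a point): Upright D-shaft on the control pod. Point on its axis, on top of the collar (28 mm across) at its foot, where the knob's underside comes to rest; 72 mm above the worktop unpressed. Shaft 16 mm tall above it, radius 8 mm, flat 4 mm from the axis on this point's +x side, top 4 mm tapered; a tab on the collar points that way too. z up. Fits with the knob's x along this x (within 0.15 rad); turns stiffly (0.15 N m).
- tap_push (a joint): How far the shaft with its collar is pressed down, m: 0 up, 0.008 at the stop. A spring pushes back: 5 N at the start, 9 N at the stop; it springs up when let go.
- dip_white: Small round lidded dip cup, pale, 69 mm across, 34 mm tall, loose; to be left alone. Origin: centre of its underside.
- dip_red: Small round lidded dip cup with dark sauce, 69 mm across, 34 mm tall, loose; to be left alone. Origin: centre of its underside.
There are look-alikes about, which are no part of the job. What is shaped like the knob but turquoise or yellow is not meant. What is shaped like the inner_pot but red is not meant.

How it is judged:
By the outcome, as a careful person would: the job done as asked, in the order asked, and still so for the second after the job is handed in, while the arm keeps its last pose, push and grip.
It also fails if it takes over 72 s, if anything falls off the work surface, if the arm or the gripper's body presses on something with over 40 N, if the wrist force passes 120 N, or if a joint passes its speed limit or range.

ROBOT

A 6-joint arm with a two-finger parallel gripper is mounted at the origin on a cart in front of the work surface, level with it; the furniture and walls round the work are solid. World frame = base frame: x ahead of the robot, y to its left, z up, the work surface at z = 0. Lengths are in mm, angles in degrees, forces in N, time in s.
With the tool pointing down it reaches from about 300 to 850 mm from the base axis. Payload 4.2 kg.
Tool frame: the origin (TCP) lies on the mounting face of the last link; the fingertips stand 191 mm ahead of it and the grasp point (between the pads) lies 172 mm ahead of it; z points along the fingers, y is the direction in which the jaws open and shut (so a half turn about z gives the same grasp; the last joint's range is limited). The gripper opens to 91 mm and grips with 3 to 60 N. Pads are 32 mm wide; open, the fingers measure 118 mm over their backs; the gripper's body (76 mm by 178 mm) begins 60 mm behind the grasp point.
Start: joints at [67.38, 18.312, 89.639, -0, 72.044, -1.146], TCP at [210.496, 535.083, 404.776] pointing down, gripper open.
Joint ranges: [-177.97, 177.97], [-48.28, 115.42], [12.27, 149.76], [-77.06, 257.06], [2.81, 150.46], [-146.56, 146.56]. Speed limits (degrees/s): [147.25, 147.25, 180, 180, 180, 180].

INTERFACE

Orientations are given as [roll, pitch, yaw] about the fixed x, y, z axes, in that order (R = Rz(yaw) Ry(pitch) Rx(roll)).
In Python, from workcell import env gives the robot as it stands.
- The arm moves only by the shell command python3 -m handwheel 'ROWS' [FORCE]. ROWS is JSON, a list of rows, each an object with "gripper": the opening in per cent of the stroke, from 0 (shut) to 100 (fully open); "travel": the shift along the tool's x, y, z in m, a list of three; "twist": the turn about the tool's z in rad. In form: [{"gripper": gripper, "travel": [x, y, z], "twist": twist}, ...]. A call has 1 to 5 rows; each row shifts and turns the commanded pose from where the row before left it, along the tool's axes as they then stand; what a row does not reach is not made up. A row lasts 1/12 s, in which the tool goes at most 41.7 mm and 7.16 degrees, less where a joint would pass 70% of its speed; a pose out of reach is approached as far as the arm can. A call with a gripper value outside its range is refused whole. The fingers move at their own pace and stop on an object; FORCE is the grip in N (left out, the last holds). Time passes only in rows, so rows that do not move let the fingers close. It gives the time, the measured TCP pose, the force and the opening at its end, in the units of the state.
- env.state(): the state, without advancing time (a new reading comes with each control period).
- env.grab_frame(name): name is "side" or "top"; returns a dict with "frame" (480x640x3 uint8, red, green, blue), "intrinsics" (3x3 intrinsics, pixels), "extrinsics" (4x4, takes a point from camera to world coordinates). Camera axes: x right, y down, z forward; pixel columns grow to the right and rows downward; lengths in mm; the calibration is good to about 2 mm. A picture is of the moment at which its call begins. There is no depth.
- env.job_done(): hands the job in, once; it reports no verdict.
Trained networks look in the newest picture that a camera, given by its name, has taken for a name from the list of things; names that differ only in an ending like _2 or _b are one class to them, and where a whole thing is asked for, a point or a joint stands for the part that bears it (a point fixed in the world has none). Each returns a list of dicts, best first, with "confidence" (0 to 1); they miss things now and then, are a little off and sometimes report something else, mostly with a low value. They report only what shows in the picture. A call takes as long as a camera call. They do not tell look-alikes from the thing itself.
- env.trace(camera, thing): "pixels" (480x640 bool, what is visible of it) and "uv" ([column, row] in pixels, amid what is visible of it).
- env.pinpoint(camera, thing): "uv" ([column, row] in pixels: a listed point, or the origin of a listed thing).
The state is a dict: "time_s": time; "qpos": joint angles; "qvel": joint speeds; "effort": joint torques, N m; "ee_pos": TCP position; "ee_rot": TCP orientation; "force": force on the tool from outside, world axes, zero at the start; "torque": the same for the moment, N m; "gripper_width": finger opening in mm.
Only numpy, scipy, OpenCV 4.12 (cv2) and the standard library are available. Lean on these libraries where they do the work, as an engineer would, in place of code of your own. Each camera call takes 0.05 s, during which the arm holds its last target. There are 200 camera calls.

## Working session

There is one attempt and no reset: what is moved stays moved. The work goes in short steps, Python scripts to look and compute and a shell command to move; the robot and the scene stay as the last step left them, time stands still between calls to the robot, and variables do not carry over. Pictures are saved under pics/ and viewed, about 8 in all and at most 12, crops included, and the job is handed in when it is done.

```bash
mkdir -p pics; ls
cat > h.py <<'E'
from workcell import env
import numpy as np, cv2
def cam(n,save=None):
    g=env.grab_frame(n)
    if save: cv2.imwrite('pics/'+save,g['frame'][:,:,::-1])
    return g
def ray(g,uv):
    K=np.array(g['intrinsics']);T=np.array(g['extrinsics'])
    d=T[:3,:3]@np.linalg.solve(K,[uv[0],uv[1],1]);return T[:3,3],d
def atz(g,uv,z):
    o,d=ray(g,uv);return o+d*(z-o[2])/d[2]
def proj(g,p):
    K=np.array(g['intrinsics']);T=np.array(g['extrinsics'])
    c=T[:3,:3].T@(np.array(p)-T[:3,3]);q=K@c;return q[:2]/q[2]
def tri(rs):
    A=0;b=0
    for o,d in rs:
        d=d/np.linalg.norm(d);P=np.eye(3)-np.outer(d,d);A=A+P;b=b+P@o
    return np.linalg.solve(A,b)
E
python3 - <<'E'
from h import *
np.set_printoptions(precision=1,suppress=True)
G={n:cam(n,n+'0.png') for n in('side','top')}
for n,g in G.items():
    print(n,g['intrinsics'],g['extrinsics'])
Z=dict(inner_pot=0,well=35,knob=0,pointer=34,shaft=72,warmer=0,dip_white=0,dip_red=0)
for t,z in Z.items():
    for n,g in G.items():
        for r in env.pinpoint(n,t)[:4]:
            print(t,n,np.array(r['uv']),round(r['confidence'],2),atz(g,r['uv'],z))
s=env.state();print(s)
cv2.imwrite('pics/both0.png',cv2.resize(np.hstack([G['side']['frame'],G['top']['frame']])[:,:,::-1],(800,300)))
E
```

```text
pics
side [[620.4   0.  316.6]
 [  0.  620.4 232.1]
 [  0.    0.    1. ]] [[    0.9    -0.1     0.3    40.9]
 [   -0.4    -0.4     0.9 -1212.7]
 [    0.     -0.9    -0.4   628.2]
 [    0.      0.      0.      1. ]]
top [[528.9   0.  323.7]
 [  0.  528.9 236. ]
 [  0.    0.    1. ]] [[   0.1   -1.     0.3  140.2]
 [  -1.    -0.1    0.   -66.2]
 [  -0.    -0.3   -1.  1269.2]
 [   0.     0.     0.     1. ]]
inner_pot side [227.2 220.4] 0.93 [354.3 239.2   0. ]
inner_pot side [251.5 206.4] 0.6 [439.  314.2   0. ]
inner_pot top [204.1 285.7] 0.79 [345.1 252.7   0. ]
inner_pot top [179.7 248.3] 0.58 [430.9 329.5   0. ]
well side [336.2 224.6] 0.58 [579.8  52.7  35. ]
well top [292.2 194.9] 0.56 [590.   66.9  35. ]
knob side [373.9 367.1] 0.83 [ 443.8 -449.4    0. ]
knob side [283.9 330.2] 0.79 [ 335.6 -294.4    0. ]
knob side [334.7 342.5] 0.77 [ 408.8 -361.1    0. ]
knob top [494.3 279.9] 0.71 [ 440.4 -447.9    0. ]
knob top [454.8 287.1] 0.68 [ 411.5 -353.1    0. ]
pointer side [393.9 351.1] 0.91 [ 472.1 -462.    34. ]
pointer side [348.3 328. ] 0.86 [ 428.2 -373.7   34. ]
pointer side [
[... 655 characters left out ...]
[ 575. -300.    0.]
dip_white top [321.9 210.8] 0.58 [568.8  -9.7   0. ]
dip_red side [302.7 199.9] 0.65 [588.1 318.2   0. ]
dip_red side [350.6 239.7] 0.39 [609.9  31.2   0. ]
dip_red top [197.4 190.8] 0.69 [586.  313.4   0. ]
dip_red top [293.4 198.5] 0.34 [593.4  66.3   0. ]
dip_red top [465.5 280.5] 0.3 [ 430.8 -378.2    0. ]
{'time_s': 0.9, 'qpos': array([67.4, 18.3, 89.6, -0. , 72. , -1.1]), 'qvel': array([ 0. ,  0. ,  0.1,  0. ,  0.1, -0. ]), 'effort': array([  0. , -41.2, -23.2,   0.1,   0. ,   0. ]), 'ee_pos': array([210.5, 535.1, 404.8]), 'ee_rot': array([180. ,   0. , 158.5]), 'force': array([-0.3,  1. ,  0.7]), 'torque': array([-0., -0., -0.]), 'gripper_width': 91.05561941772174}
```

Run:
```python
import cv2,numpy as np
a=cv2.imread('pics/side0.png')[170:400,190:450];b=cv2.imread('pics/top0.png')[150:350,160:530]
cv2.imwrite('pics/a.png',cv2.resize(a,None,fx=2.6,fy=2.6,interpolation=2))
cv2.imwrite('pics/b.png',cv2.resize(b,None,fx=2.1,fy=2.1,interpolation=2))
```

```text
(no output)
```

View pics/a.png

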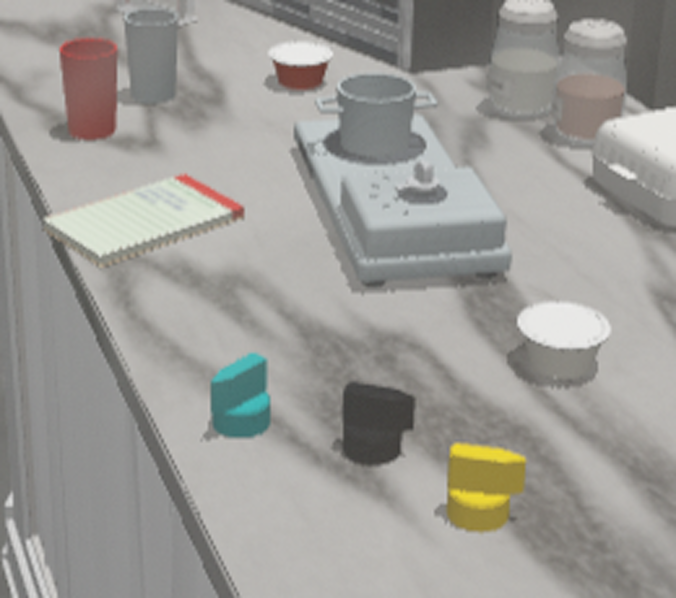

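View pics/b.png

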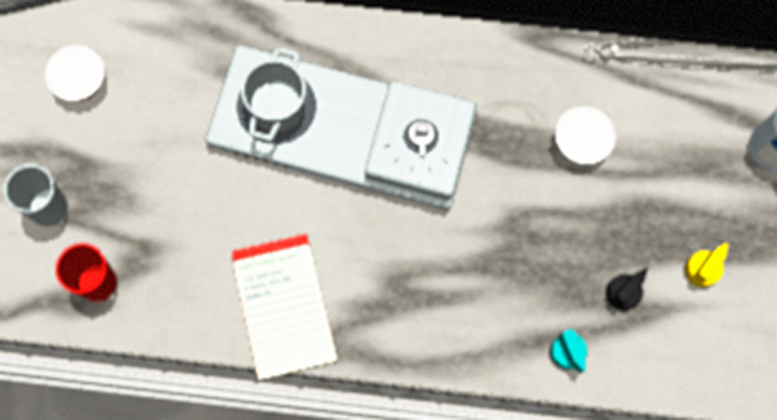

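```bash
cat >> h.py <<'E'
def hull(g,pts):
    return cv2.convexHull(np.array([proj(g,p) for p in pts],np.float32))
def ring(c,r,z):
    a=np.linspace(0,2*np.pi,48,endpoint=False)
    return [[c[0]+r*np.cos(t),c[1]+r*np.sin(t),z] for t in a]
E
python3 - <<'E'
from h import *
from scipy.optimize import least_squares
np.set_printoptions(precision=1,suppress=True)
D={}
for k in range(6):
    for n in('side','top'):
        g=cam(n); D.setdefault(n,[g])[0]=g
        for t,z,ref in [('well',35,(585,60)),('shaft',72,(544,-109)),('knob',0,(410,-357)),('pointer',34,(428,-370)),('warmer',0,(568,-12)),('inner_pot',0,(435,322))]:
            for r in env.pinpoint(n,t):
                if np.hypot(*(atz(g,r['uv'],z)[:2]-ref))<28: D.setdefault((t,n),[]).append(r['uv']);break
        if k==0:
            for t,ref in [('inner_pot',(435,322,44)),('knob',(412,-358,23)),('shaft',(544,-109,80)),('warmer',(568,-12,30))]:
                for r in env.trace(n,t):
                    if np.hypot(*(np.array(r['uv'])-proj(g,ref)))<14:
                        D['m',t,n]=r['pixels'];print(t,n,'mask',r['pixels'].sum(),r['uv']);break
for t,z in [('well',35),('shaft',72),('knob',0),('pointer',34),('warmer',0),('inner_pot',0)]:
    rs=[]
    for n in('side','top'):
        u=np.array(D.get((t,n),[]))
        if len(u): m=np.median(u,0);print(t,n,len(u),m,u.std(0),atz(D[n][0],m,z));rs.append(ray(D[n][0],m))
    if len(rs)==2: print('  tri',tri(rs))
# pot by silhouette
def f(c,n):
    g=D[n][0];h=hull(g,ring(c,23,0)+ring(c,28,88));M=cv2.moments(h);return np.array([M['m10'],M['m01']])/M['m00']
def res(c):
    o=[]
    for n in('side','top'):
        ys,xs=np.nonzero(D['m','inner_pot',n]);o+=list(f(c,n)-[xs.mean(),ys.mean()])
    return o
s=least_squares(res,[435,322]);print('pot',s.x,s.fun)
import pickle;pickle.dump(D,open('D.pkl','wb'))
t=D['top'][0]['frame'];s=D['side'][0]['frame']
def crop(im,c,w=28): 
    x,y=map(int,c);print('crop org',x-w,y-w);return cv2.resize(im[y-w:y+w,x-w:x+w,::-1],(390,390),interpolation=2)
a=np.hstack([crop(t,(360,213)),crop(s,(350,240))]);b=crop(t,(457,286),20)
cv2.imwrite('pics/c.png',a);cv2.imwrite('pics/d.png',np.hstack([b,crop(t,(292,195),28)]))
E
```

```text
inner_pot side mask 658 [249.0, 189.1]
knob side mask 725 [333.8, 330.7]
shaft side mask 125 [348.2, 237.5]
warmer side mask 4325 [341.0, 244.3]
inner_pot top mask 603 [179.4, 242.4]
knob top mask 283 [454.5, 283.8]
shaft top mask 101 [358.0, 214.1]
warmer top mask 6227 [325.6, 210.8]
well side 6 [336.2 224.4] [1.  1.1] [580.1  53.6  35. ]
well top 6 [292.6 198.2] [1.2 1. ] [581.6  64.9  35. ]
  tri [584.3  65.3  29.4]
shaft side 5 [350.1 237.4] [1.2 0.3] [ 548.4 -100.1   72. ]
shaft top 6 [357.3 213.2] [1.5 0.7] [548.3 -97.5  72. ]
  tri [549.1 -97.6  70.7]
knob side 6 [333.1 340. ] [0.7 1.2] [ 409.1 -353.     0. ]
knob top 5 [456.  285.9] [0.7 0.6] [ 414.8 -355.9    0. ]
  tri [ 411.5 -354.7    1.5]
pointer side 6 [348.6 328.6] [1.4 1.1] [ 427.8 -375.6   34. ]
pointer top 6 [464.6 279.1] [1.2 0.9] [ 426.1 -367.6   34. ]
  tri [ 428.9 -369.3   29.3]
warmer side 6 [339.1 248.8] [1.3 1.5] [563.8  -7.3   0. ]
warmer top 6 [323.  211.8] [1.1 0.5] [566.4 -13.    0. ]
  tri [563.4 -12.6   3.1]
inner_pot side 6 [252.8 205.3] [1.4 0.8] [444.5 321.    0. ]
inner_pot top 6 [183.4 249.8] [1.  0.7] [428.3 319.6   0. ]
  tri [436.  318.4   0.4]
pot [431.8 321.1] [-0.1 -1.   0.4  0.1]
crop org 332 185
crop org 322 212
crop org 437 266
crop org 264 167
```

View pics/c.png

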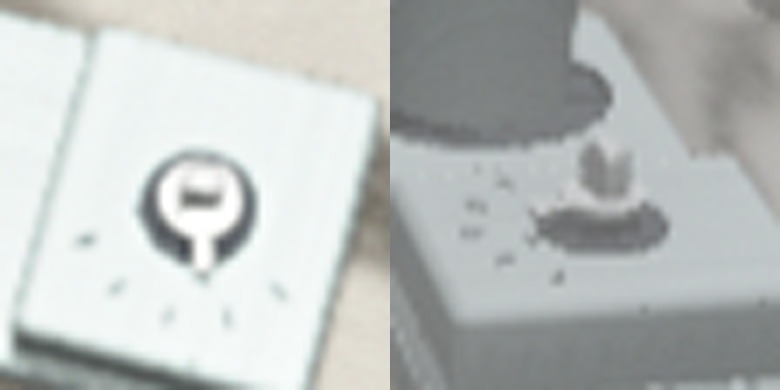

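View pics/d.png

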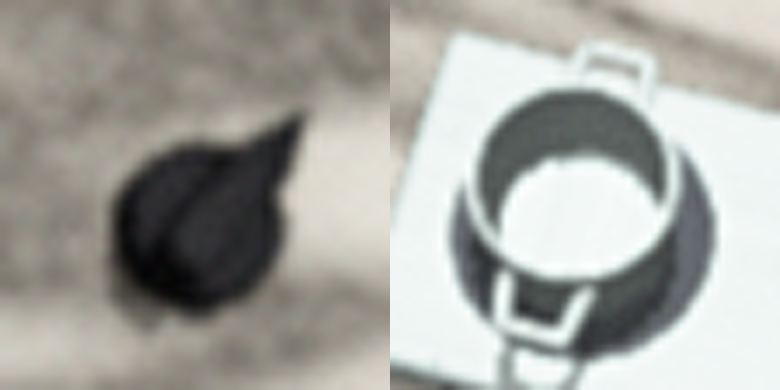

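Run:
```python
from h import *
import pickle
np.set_printoptions(precision=1,suppress=True)
D=pickle.load(open('D.pkl','rb'));g=D['top'][0]
c=atz(g,(360.7,214.0),72);t=atz(g,(361,222.6),72)
print('collar',c,'tab ang',np.degrees(np.arctan2(*(t-c)[[1,0]])),np.hypot(*(t-c)[:2]))
print('rim',atz(g,(291.0,193.9),88),'floor',atz(g,(291.3,198.2),35))
k=atz(g,(457.3,289.4),15)
for z in(34,47):
  p=atz(g,(468.1,277.8),z);print('knob',k,'tip',p,np.degrees(np.arctan2(*(p-k)[[1,0]])),np.hypot(*(p-k)[:2]))
s=D['side'][0]
# side crop scale 6.964: collar ellipse
print('side collar',atz(s,(322+(604-390)/6.964,212+190/6.964),72))
# silhouette of knob grid fit with both masks (IoU)
def model(c,a):
    R=np.array([[np.cos(a),-np.sin(a)],[np.sin(a),np.cos(a)]])
    bar=[list(R@np.array(q)+c)+[z] for q in((-18,-7),(-18,7),(14,7),(14,-7),(28,0)) for z in(21,47)]
    return [ring(c,20,0)+ring(c,20,21),bar]
from scipy.optimize import minimize
def rnd(n,parts):
    m=np.zeros((480*4,640*4),np.uint8)
    for p in parts: cv2.fillConvexPoly(m,np.round(hull(D[n][0],p)*4+1.5).astype(int),1)
    return m
BM={n:cv2.resize(D['m','knob',n].astype(np.uint8),None,fx=4,fy=4,interpolation=0) for n in('side','top')}
def cost(v):
    return sum((rnd(n,model(v[:2],v[2]))!=BM[n]).sum()/BM[n].sum() for n in BM)
for a in(-20,-35,-50):
    r=minimize(cost,[411,-356,np.radians(a)],method='Nelder-Mead',options=dict(initial_simplex=[[411,-356,np.radians(a)],[416,-356,np.radians(a)],[411,-351,np.radians(a)],[411,-356,np.radians(a+15)]]))
    print('knobfit',r.x[:2],np.degrees(r.x[2]),r.fun)
```

```text
collar [ 547.1 -105.8   72. ] tab ang -172.60795711154603 21.499037915623482
rim [572.9  64.3  88. ] floor [581.1  67.9  35. ]
knob [ 403.4 -355.9   15. ] tip [ 430.3 -375.7   34. ] -36.42043415704695 33.37732212094783
knob [ 403.4 -355.9   15. ] tip [ 427.2 -372.5   47. ] -34.822396605699595 28.997541725034797
side collar [ 549.9 -110.8   72. ]
knobfit [ 406.4 -355.5] -36.53168036802857 0.2123687096381138
knobfit [ 406.6 -355.1] -35.170970517123294 0.21078774217131718
knobfit [ 406.8 -355.5] -36.445710456144305 0.21119562568539052
```

```bash
cat > go.py <<'E'
# usage: go.py x y z yaw : remaining tool-frame travel (m) and twist (rad)
import sys
from h import *
from scipy.spatial.transform import Rotation as R
s=env.state();p=np.array(s['ee_pos']);r=R.from_euler('xyz',s['ee_rot'],degrees=True)
x,y,z,w=map(float,sys.argv[1:]);t=r.inv().apply(np.array([x,y,z])-p)/1000
d=(s['ee_rot'][2]-w+180)%360-180
print('t',round(s['time_s'],2),'pos',p.round(1),'rot',np.round(s['ee_rot'],1),'q',np.round(s['qpos'],0),'F',np.round(s['force'],1),'w',round(s['gripper_width'],1))
print('travel',t.round(4),'norm',np.linalg.norm(t).round(4),'twist',np.radians(d).round(3))
E
python3 go.py 432.5 320.5 300 158.5
```

```text
t 5.5 pos [210.5 535.1 404.8] rot [180.   -0.  158.5] q [67. 18. 90.  0. 72. -1.] F [-0.2  0.5 -0. ] w 91.2
travel [-0.2852 -0.1184  0.1048] norm 0.3261 twist 0.0
```

```bash
python3 -m handwheel '[{"gripper":100,"travel":[-0.0285,-0.0118,0.0105],"twist":0},{"gripper":100,"travel":[-0.0285,-0.0118,0.0105],"twist":0},{"gripper":100,"travel":[-0.0285,-0.0118,0.0105],"twist":0},{"gripper":100,"travel":[-0.0285,-0.0118,0.0105],"twist":0},{"gripper":100,"travel":[-0.0285,-0.0118,0.0105],"twist":0}]' 25; python3 -m handwheel '[{"gripper":100,"travel":[-0.0285,-0.0118,0.0105],"twist":0},{"gripper":100,"travel":[-0.0285,-0.0118,0.0105],"twist":0},{"gripper":100,"travel":[-0.0285,-0.0118,0.0105],"twist":0},{"gripper":100,"travel":[-0.0285,-0.0118,0.0105],"twist":0},{"gripper":100,"travel":[-0.0285,-0.0118,0.0105],"twist":0}]'
python3 go.py 432.5 320.5 252 158.5
python3 - <<'E'
from h import *
for n in('side','top'): globals()[n]=cam(n)['frame']
a=side[130:230,200:300];b=top[195:295,130:230]
cv2.imwrite('pics/e.png',cv2.resize(np.hstack([a,b])[:,:,::-1],(780,390),interpolation=2))
E
```

```text
time_s: 5.92
ee_pos: [322.3, 427.0, 351.9]
ee_rot: [180.0, 0.0, 158.6]
force: [0.1, 0.6, 0.1]
gripper_width: 91.2
time_s: 6.33
ee_pos: [433.5, 319.8, 299.5]
ee_rot: [180.0, 0.0, 158.5]
force: [0.3, -0.2, -0.3]
gripper_width: 91.0
t 6.33 pos [433.5 319.8 299.5] rot [180.    0.  158.5] q [ 35.  20. 103.   0.  56. -33.] F [ 0.3 -0.2 -0.3] w 91.0
travel [0.0012 0.0003 0.0475] norm 0.0475 twist 0.0
```

View pics/e.png

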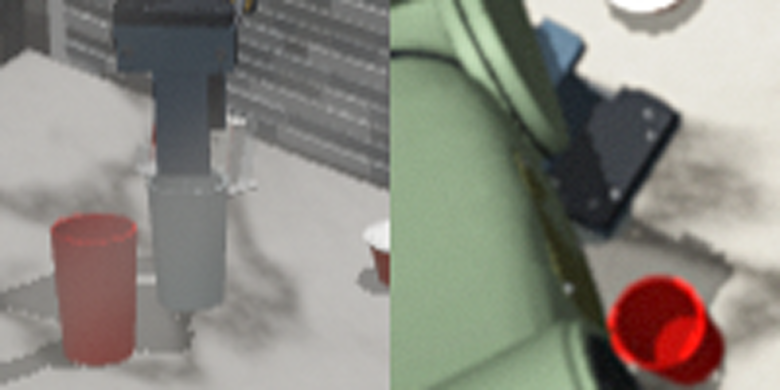

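```bash
python3 -m handwheel '[{"gripper":100,"travel":[0,0,0.024],"twist":0},{"gripper":100,"travel":[0,0,0.0235],"twist":0},{"gripper":100,"travel":[0,0,0],"twist":0}]'; python3 -m handwheel '[{"gripper":20,"travel":[0,0,0],"twist":0},{"gripper":20,"travel":[0,0,0],"twist":0},{"gripper":20,"travel":[0,0,0],"twist":0},{"gripper":20,"travel":[0,0,0],"twist":0},{"gripper":20,"travel":[0,0,0],"twist":0}]' 25;python3 -m handwheel '[{"gripper":20,"travel":[0,0,0],"twist":0},{"gripper":20,"travel":[0,0,0],"twist":0},{"gripper":20,"travel":[0,0,0],"twist":0},{"gripper":20,"travel":[0,0,0],"twist":0},{"gripper":20,"travel":[0,0,0],"twist":0}]'
```

```text
time_s: 6.68
ee_pos: [431.1, 320.3, 249.0]
ee_rot: [-179.6, -0.3, 158.5]
force: [-0.6, -0.5, -0.4]
gripper_width: 90.9
time_s: 7.1
ee_pos: [432.6, 321.3, 253.3]
ee_rot: [179.9, 0.1, 158.5]
force: [-0.9, -0.3, 0.4]
gripper_width: 60.7
time_s: 7.52
ee_pos: [432.7, 320.9, 253.0]
ee_rot: [180.0, 0.0, 158.5]
force: [-0.7, -1.0, 6.4]
gripper_width: 54.8
```

```bash
python3 -m handwheel '[{"gripper":20,"travel":[0,0,-0.02],"twist":0},{"gripper":20,"travel":[0,0,-0.03],"twist":0},{"gripper":20,"travel":[0,0,-0.035],"twist":0},{"gripper":20,"travel":[0,0,-0.03],"twist":0},{"gripper":20,"travel":[0,0,0],"twist":0}]';python3 -m handwheel '[{"gripper":20,"travel":[0,0,0],"twist":0}]'; python3 go.py 577 66 368 158.5
```

```text
time_s: 7.93
ee_pos: [433.6, 321.8, 373.2]
ee_rot: [179.4, 0.4, 158.5]
force: [0.7, -0.2, -0.4]
gripper_width: 54.9
time_s: 8.02
ee_pos: [432.7, 321.1, 368.6]
ee_rot: [179.8, 0.1, 158.5]
force: [-0.2, 0.9, -1.5]
gripper_width: 54.7
t 8.02 pos [432.7 321.1 368.6] rot [1.798e+02 1.000e-01 1.585e+02] q [ 35.  17.  98.   0.  66. -33.] F [-0.2  0.9 -1.5] w 54.7
travel [-0.2277 -0.1845  0.0004] norm 0.2931 twist 0.0
```

```bash
python3 -m handwheel '[{"gripper":20,"travel":[-0.02,-0.016,0],"twist":0},{"gripper":20,"travel":[-0.026,-0.021,0],"twist":0},{"gripper":20,"travel":[-0.026,-0.021,0],"twist":0},{"gripper":20,"travel":[-0.026,-0.021,0],"twist":0},{"gripper":20,"travel":[-0.026,-0.021,0],"twist":0}]'; python3 -m handwheel '[{"gripper":20,"travel":[-0.026,-0.021,0],"twist":0},{"gripper":20,"travel":[-0.026,-0.021,0],"twist":0},{"gripper":20,"travel":[-0.026,-0.021,0],"twist":0},{"gripper":20,"travel":[-0.0257,-0.0215,0],"twist":0},{"gripper":20,"travel":[0,0,0],"twist":0}]'; python3 -m handwheel '[{"gripper":20,"travel":[0,0,0],"twist":0},{"gripper":20,"travel":[0,0,0],"twist":0}]'
python3 go.py 577 66 290 158.5
python3 - <<'E'
from h import *
np.set_printoptions(precision=1,suppress=True)
for n in('side','top'):
    g=cam(n);globals()[n]=g['frame']
    for r in env.pinpoint(n,'inner_pot')[:3]: print(n,np.array(r['uv']),r['confidence'],atz(g,r['uv'],115))
    for r in env.pinpoint(n,'well')[:3]: print(n,'well',np.array(r['uv']),r['confidence'],atz(g,r['uv'],35))
    print(n,proj(g,[577,66,115]),proj(g,[577,66,35]),proj(g,[577,66,88]))
a=side[120:270,260:410];b=top[110:260,220:370]
cv2.imwrite('pics/f.png',cv2.resize(np.hstack([a,b])[:,:,::-1],(800,400),interpolation=2))
E
```

```text
time_s: 8.43
ee_pos: [511.3, 181.0, 365.0]
ee_rot: [-179.9, -0.2, 158.5]
force: [0.1, 0.4, -1.1]
gripper_width: 54.8
time_s: 8.85
ee_pos: [578.8, 61.4, 364.6]
ee_rot: [-179.8, -0.0, 158.3]
force: [-0.2, 0.7, -0.9]
gripper_width: 54.3
time_s: 9.02
ee_pos: [576.4, 66.0, 365.4]
ee_rot: [-179.9, -0.2, 158.5]
force: [0.1, -0.7, -1.2]
gripper_width: 54.5
t 9.02 pos [576.4  66.  365.4] rot [-179.9   -0.2  158.5] q [  5.  20.  92.   0.  67. -63.] F [ 0.1 -0.7 -1.2] w 54.5
travel [-0.0008  0.0003  0.0754] norm 0.0754 twist -0.0
side [225.4 221. ] 0.97 [292.6 -28.5 115. ]
side [338.2 189.3] 0.62 [592.7  78.7 115. ]
side [333.2 224.8] 0.47 [ 500.7 -117.   115. ]
side well [336.7 225.1] 0.76 [579.8  49.6  35. ]
side [334.1 191.7] [333.1 222.7] [333.8 202.3]
top [434.3 217.9] 0.46 [ 542.4 -272.9  115. ]
top well [294.6 199. ] 0.86 [579.9  59.5  35. ]
top [289.8 188.1] [291.9 199.8] [290.5 192.2]
```

View pics/f.png

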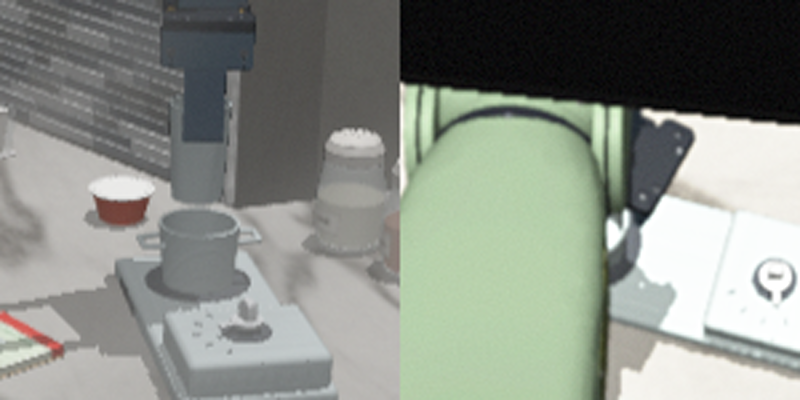

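```bash
python3 -m handwheel '[{"gripper":20,"travel":[0,0.001,0.01],"twist":0},{"gripper":20,"travel":[0,0,0.012],"twist":0},{"gripper":20,"travel":[0,0,0.012],"twist":0},{"gripper":20,"travel":[0,0,0.006],"twist":0},{"gripper":20,"travel":[0,0,0],"twist":0}]'; python3 -m handwheel '[{"gripper":20,"travel":[0,0,0.008],"twist":0},{"gripper":20,"travel":[0,0,0.008],"twist":0},{"gripper":20,"travel":[0,0,0.008],"twist":0},{"gripper":20,"travel":[0,0,0],"twist":0}]'
```

```text
time_s: 9.73
ee_pos: [576.7, 67.0, 325.3]
ee_rot: [-179.9, -0.2, 158.5]
force: [-0.2, -0.0, -1.0]
gripper_width: 54.9
time_s: 10.07
ee_pos: [576.7, 66.8, 301.4]
ee_rot: [-179.9, -0.2, 158.5]
force: [0.8, 0.3, -2.2]
gripper_width: 54.8
```

No contact so far; down the last ~13 mm in small steps.

```bash
python3 -m handwheel '[{"gripper":20,"travel":[0,0,0.003],"twist":0},{"gripper":20,"travel":[0,0,0.003],"twist":0},{"gripper":20,"travel":[0,0,0.002],"twist":0},{"gripper":20,"travel":[0,0,0],"twist":0}]'; python3 -m handwheel '[{"gripper":20,"travel":[0,0,0.002],"twist":0},{"gripper":20,"travel":[0,0,0.001],"twist":0},{"gripper":20,"travel":[0,0,0],"twist":0}]';python3 -m handwheel '[{"gripper":20,"travel":[0,0,0.001],"twist":0},{"gripper":20,"travel":[0,0,0.0],"twist":0},{"gripper":20,"travel":[0,0,0],"twist":0}]'
```

```text
time_s: 10.4
ee_pos: [577.2, 66.8, 294.9]
ee_rot: [-180.0, -0.0, 158.5]
force: [-0.2, -0.6, -2.3]
gripper_width: 54.8
time_s: 10.65
ee_pos: [577.2, 66.8, 292.1]
ee_rot: [-180.0, -0.0, 158.5]
force: [0.4, -0.2, -1.2]
gripper_width: 54.8
time_s: 10.9
ee_pos: [577.2, 66.8, 291.3]
ee_rot: [180.0, 0.0, 158.5]
force: [0.3, -1.3, -0.2]
gripper_width: 55.0
```

```bash
for i in 1; do python3 -m handwheel '[{"gripper":20,"travel":[0,0,0.001],"twist":0},{"gripper":20,"travel":[0,0,0.0005],"twist":0},{"gripper":20,"travel":[0,0,0],"twist":0}]';python3 -m handwheel '[{"gripper":20,"travel":[0,0,0.001],"twist":0},{"gripper":20,"travel":[0,0,0.0005],"twist":0},{"gripper":20,"travel":[0,0,0],"twist":0}]'; done
```

```text
time_s: 11.15
ee_pos: [577.2, 66.8, 289.6]
ee_rot: [-180.0, -0.0, 158.5]
force: [-0.5, 0.6, -1.0]
gripper_width: 54.8
time_s: 11.4
ee_pos: [577.2, 66.8, 288.2]
ee_rot: [180.0, 0.0, 158.5]
force: [0.5, 0.2, -1.4]
gripper_width: 54.9
```

```bash
python3 -m handwheel '[{"gripper":20,"travel":[0,0,0.001],"twist":0},{"gripper":20,"travel":[0,0,0.0005],"twist":0},{"gripper":20,"travel":[0,0,0],"twist":0}]';python3 -m handwheel '[{"gripper":20,"travel":[0,0,0.001],"twist":0},{"gripper":20,"travel":[0,0,0.0005],"twist":0},{"gripper":20,"travel":[0,0,0],"twist":0}]'
```

```text
time_s: 11.65
ee_pos: [577.5, 66.6, 288.0]
ee_rot: [180.0, 0.1, 158.5]
force: [-0.9, -1.3, 5.6]
gripper_width: 54.5
time_s: 11.9
ee_pos: [577.5, 66.5, 287.9]
ee_rot: [180.0, 0.2, 158.5]
force: [-3.3, -2.6, 13.0]
gripper_width: 54.7
```

```bash
python3 -m handwheel '[{"gripper":20,"travel":[0,0,-0.0015],"twist":0},{"gripper":90,"travel":[0,0,0],"twist":0},{"gripper":90,"travel":[0,0,0],"twist":0},{"gripper":90,"travel":[0,0,0],"twist":0},{"gripper":90,"travel":[0,0,0],"twist":0}]';python3 -m handwheel '[{"gripper":90,"travel":[0,0,-0.015],"twist":0},{"gripper":90,"travel":[0,0,-0.03],"twist":0},{"gripper":90,"travel":[0,0,-0.04],"twist":0},{"gripper":90,"travel":[0,0,-0.015],"twist":0},{"gripper":90,"travel":[0,0,0],"twist":0}]'; python3 go.py 406.5 -355.5 320 144
```

```text
time_s: 12.32
ee_pos: [577.2, 66.9, 286.4]
ee_rot: [-180.0, -0.0, 158.5]
force: [0.0, 0.3, 0.1]
gripper_width: 78.6
time_s: 12.73
ee_pos: [578.1, 67.0, 391.3]
ee_rot: [179.8, 0.5, 158.5]
force: [0.1, 0.2, -0.2]
gripper_width: 82.1
t 12.73 pos [578.1  67.  391.3] rot [179.8   0.5 158.5] q [  5.  19.  90.   0.  70. -63.] F [ 0.1  0.2 -0.2] w 82.1
travel [ 0.0056 -0.4563  0.0693] norm 0.4615 twist 0.254
```

```bash
python3 -m handwheel '[{"gripper":60,"travel":[0,-0.02,0],"twist":0},{"gripper":60,"travel":[0,-0.036,0.004],"twist":0},{"gripper":60,"travel":[0.0006,-0.036,0.006],"twist":0},{"gripper":60,"travel":[0.0005,-0.036,0.006],"twist":0},{"gripper":60,"travel":[0.0005,-0.036,0.006],"twist":0}]'; python3 -m handwheel '[{"gripper":60,"travel":[0.0005,-0.036,0.006],"twist":0},{"gripper":60,"travel":[0.0005,-0.036,0.006],"twist":0},{"gripper":60,"travel":[0.0005,-0.036,0.006],"twist":0},{"gripper":60,"travel":[0.0005,-0.036,0.006],"twist":0},{"gripper":60,"travel":[0.0005,-0.036,0.006],"twist":0}]'; python3 -m handwheel '[{"gripper":60,"travel":[0.0005,-0.036,0.006],"twist":0},{"gripper":60,"travel":[0.0005,-0.036,0.006],"twist":0},{"gripper":60,"travel":[0.0005,-0.036,0.006],"twist":0},{"gripper":60,"travel":[0,-0.004,0],"twist":0.125},{"gripper":60,"travel":[0,0,0],"twist":0.125}]';python3 -m handwheel '[{"gripper":60,"travel":[0,0,0],"twist":0},{"gripper":60,"travel":[0,0,0],"twist":0}]'
python3 go.py 406.5 -355.5 270 144;python3 - <<'E'
from h import *
np.set_printoptions(precision=1,suppress=True)
for n in('side','top'):
    g=cam(n);globals()[n]=g['frame']
    for t,z in(('knob',0),('pointer',34)):
      for r in env.pinpoint(n,t)[:4]: print(n,t,np.array(r['uv']),r['confidence'],atz(g,r['uv'],z))
    for r in env.trace(n,'inner_pot')[:2]: print('pot',r['uv'],r['confidence'],proj(g,[577,66,105]))
a=side[170:370,240:440];b=top[150:350,270:470]
cv2.imwrite('pics/g.png',cv2.resize(np.hstack([a,b])[:,:,::-1],(800,400),interpolation=2))
E
```

```text
time_s: 13.15
ee_pos: [514.6, -86.2, 363.1]
ee_rot: [-180.0, -0.1, 158.6]
force: [0.4, 0.3, 0.2]
gripper_width: 55.0
time_s: 13.57
ee_pos: [446.2, -253.0, 333.1]
ee_rot: [180.0, -0.1, 158.5]
force: [-0.4, 0.9, -0.9]
gripper_width: 54.6
time_s: 13.98
ee_pos: [403.7, -357.4, 314.6]
ee_rot: [180.0, -0.2, 143.7]
force: [0.4, 0.8, -0.1]
gripper_width: 54.9
time_s: 14.15
ee_pos: [404.8, -355.3, 315.6]
ee_rot: [180.0, -0.1, 144.4]
force: [-0.4, 0.0, 0.7]
gripper_width: 54.8
t 14.15 pos [ 404.8 -355.3  315.6] rot [ 1.800e+02 -1.000e-01  1.444e+02] q [-43.  19. 102.   0.  59. -97.] F [-0.4  0.   0.7] w 54.8
travel [-0.0016  0.0008  0.0456] norm 0.0456 twist 0.006
side knob [282.2 331.6] 0.83 [ 331.2 -297.8    0. ]
side knob [334.  341.5] 0.72 [ 408.8 -357.8    0. ]
side knob [370.5 366.9] 0.66 [ 438.6 -447.1    0. ]
side pointer [271.5 322.2] 0.92 [ 306.8 -312.7   34. ]
side pointer [350.1 330.2] 0.82 [ 428.4 -381.2   34. ]
side pointer [392.2 353.5] 0.77 [ 466.3 -467.2   34. ]
pot [226.9, 204.3] 0.69 [334.  195.7]
top pointer [290.9 201.1] 0.55 [573.8  68.   34. ]
pot [289.4, 190.6] 0.97 [290.1 189.6]
pot [199.3, 277.8] 0.56 [290.1 189.6]
```

View pics/g.png

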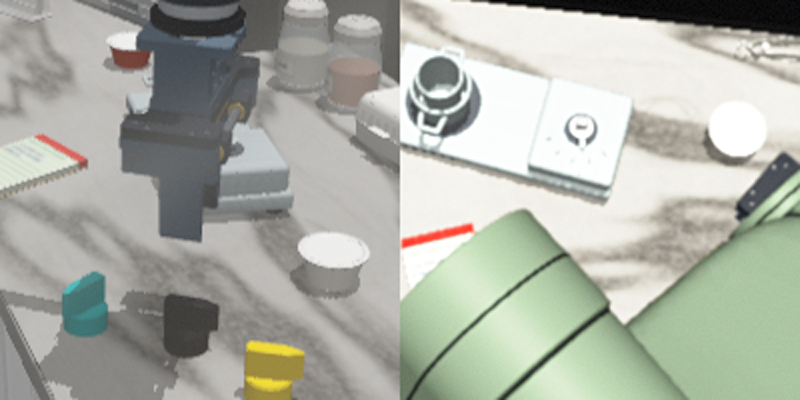

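```bash
python3 -m handwheel '[{"gripper":60,"travel":[-0.0016,0.0008,0.02],"twist":0},{"gripper":60,"travel":[0,0,0.03],"twist":0},{"gripper":60,"travel":[0,0,0.03],"twist":0},{"gripper":60,"travel":[0,0,0.012],"twist":0},{"gripper":60,"travel":[0,0,0],"twist":0}]';python3 -m handwheel '[{"gripper":60,"travel":[0,0,0.005],"twist":0},{"gripper":60,"travel":[0,0,0.004],"twist":0},{"gripper":60,"travel":[0,0,0],"twist":0},{"gripper":60,"travel":[0,0,0],"twist":0}]'; python3 go.py 406.5 -355.5 213 144
```

```text
time_s: 14.97
ee_pos: [406.1, -354.8, 221.8]
ee_rot: [180.0, -0.4, 144.2]
force: [0.6, -0.7, -0.3]
gripper_width: 54.9
time_s: 15.3
ee_pos: [407.1, -355.9, 216.5]
ee_rot: [-180.0, 0.1, 144.2]
force: [-0.1, 0.0, 0.5]
gripper_width: 54.7
t 15.3 pos [ 407.1 -355.9  216.5] rot [-1.800e+02  1.000e-01  1.442e+02] q [-42.  26. 108.   0.  45. -97.] F [-0.1  0.   0.5] w 54.7
travel [0.0007 0.     0.0035] norm 0.0036 twist 0.004
```

```bash
python3 -m handwheel '[{"gripper":60,"travel":[0,0,0.0025],"twist":0},{"gripper":5,"travel":[0,0,0],"twist":0},{"gripper":5,"travel":[0,0,0],"twist":0},{"gripper":5,"travel":[0,0,0],"twist":0},{"gripper":5,"travel":[0,0,0],"twist":0}]' 10;python3 -m handwheel '[{"gripper":5,"travel":[0,0,0],"twist":0},{"gripper":5,"travel":[0,0,0],"twist":0},{"gripper":5,"travel":[0,0,0],"twist":0},{"gripper":5,"travel":[0,0,0],"twist":0},{"gripper":5,"travel":[0,0,0],"twist":0}]' 10; python3 -m handwheel '[{"gripper":5,"travel":[0,0,0],"twist":0},{"gripper":5,"travel":[0,0,0],"twist":0},{"gripper":5,"travel":[0,0,0],"twist":0}]' 50; python3 go.py 406.5 -355.5 213 144
```

```text
time_s: 15.72
ee_pos: [406.9, -355.8, 213.4]
ee_rot: [180.0, 0.0, 144.2]
force: [0.3, -0.7, 0.1]
gripper_width: 31.1
time_s: 16.13
ee_pos: [406.9, -355.8, 213.2]
ee_rot: [180.0, 0.0, 144.2]
force: [-0.8, 0.4, 0.5]
gripper_width: 14.0
time_s: 16.38
ee_pos: [406.8, -355.8, 213.2]
ee_rot: [180.0, 0.0, 144.2]
force: [-0.6, -0.4, 0.6]
gripper_width: 13.7
t 16.38 pos [ 406.8 -355.8  213.2] rot [180.    0.  144.2] q [-42.  26. 109.   0.  45. -97.] F [-0.6 -0.4  0.6] w 13.7
travel [0.0005 0.     0.0002] norm 0.0005 twist 0.004
```

Run:
```python
from h import *
import pickle
np.set_printoptions(precision=2,suppress=True,linewidth=200)
D=pickle.load(open('D.pkl','rb'));g=D['top'][0]
im=cv2.cvtColor(g['frame'],cv2.COLOR_RGB2GRAY)
print(im[203:227,349:374])
```

```text
[[241 242 241 242 243 243 243 243 243 243 242 244 244 243 243 244 244 243 243 243 243 243 242 243 244]
 [242 241 242 242 244 244 243 244 244 244 244 245 245 244 244 244 244 243 243 243 243 243 242 243 244]
 [242 242 243 243 244 243 244 245 244 243 243 244 244 243 245 245 244 244 243 243 243 243 243 244 244]
 [242 242 243 242 244 245 244 243 231 214 209 211 215 222 233 242 245 244 245 243 244 243 243 245 244]
 [242 243 242 244 245 244 233 209 182 167 171 178 178 170 189 215 231 243 244 244 243 242 243 244 244]
 [242 242 243 245 244 225 178 161 185 212 209 204 196 186 189 189 187 219 241 244 244 243 244 244 244]
 [242 243 243 245 227 169 148 201 238 237 232 237 237 234 230 224 181 167 216 242 245 244 244 245 244]
 [242 244 245 239 183 134 185 245 248 233 239 251 250 247 235 241 224 157 171 236 246 244 245 244 243]
 [243 244 244 217 142 145 240 255 240 215 231 244 246 241 231 240 245 178 136 211 245 246 245 244 243]
 [243 244 240 184 118 157 254 255 228 169 170 182 202 200 201 239 253 198 121 170 240 247 246 244 242]
 [243 244 233 166 103 156 255 255 220 136 107 111 124 132 168 246 255 
[... 672 characters left out ...]
 170 132 116 103  75 143 255 255 196 102  93 118 172 229 247 247 245 244 243 244]
 [244 245 245 246 245 231 196 157 118  89 146 255 255 207 118 118 163 226 246 248 246 244 243 243 245]
 [244 244 245 244 245 245 242 225 175 135 168 251 255 212 156 195 233 245 247 247 245 244 244 244 245]
 [245 245 245 245 244 245 248 246 236 222 216 231 232 213 217 241 247 246 247 246 245 244 244 245 245]
 [240 243 244 244 243 245 246 247 247 245 228 197 187 226 242 247 247 247 246 246 245 243 243 245 246]
 [222 238 244 244 244 245 246 246 247 246 238 222 208 236 245 247 246 246 246 246 244 239 233 241 246]
 [222 241 244 244 244 245 245 245 246 247 246 243 237 242 246 246 246 246 247 245 244 237 216 224 242]]
```

```bash
python3 -m handwheel '[{"gripper":5,"travel":[0,0,-0.02],"twist":0},{"gripper":5,"travel":[0,0,-0.035],"twist":0},{"gripper":5,"travel":[0,0,-0.035],"twist":0},{"gripper":5,"travel":[0,0,-0.03],"twist":0},{"gripper":5,"travel":[0,0,0],"twist":0}]' 50; python3 -m handwheel '[{"gripper":5,"travel":[0,0,0],"twist":0}]'; python3 go.py 547.5 -106 330 144.2
```

```text
time_s: 16.8
ee_pos: [408.0, -356.7, 339.4]
ee_rot: [-179.9, 0.7, 144.2]
force: [1.8, -1.0, -0.2]
gripper_width: 13.8
time_s: 16.88
ee_pos: [407.0, -355.8, 334.8]
ee_rot: [-180.0, 0.2, 144.2]
force: [-0.7, 0.9, -1.2]
gripper_width: 13.7
t 16.88 pos [ 407.  -355.8  334.8] rot [-180.     0.2  144.2] q [-42.  18. 100.   0.  61. -97.] F [-0.7  0.9 -1.2] w 13.7
travel [0.0322 0.2848 0.0046] norm 0.2866 twist 0.0
```

```bash
python3 -m handwheel '[{"gripper":5,"travel":[0.002,0.018,0],"twist":0},{"gripper":5,"travel":[0.004,0.036,0],"twist":0},{"gripper":5,"travel":[0.004,0.036,0],"twist":0},{"gripper":5,"travel":[0.004,0.036,0],"twist":0},{"gripper":5,"travel":[0.004,0.036,0],"twist":0}]'; python3 -m handwheel '[{"gripper":5,"travel":[0.004,0.036,0],"twist":0},{"gripper":5,"travel":[0.004,0.036,0],"twist":0},{"gripper":5,"travel":[0.004,0.036,0],"twist":0},{"gripper":5,"travel":[0.0016,0.0165,0],"twist":0},{"gripper":5,"travel":[0,0,0],"twist":0.125}]'
python3 -m handwheel '[{"gripper":5,"travel":[0,0,0],"twist":0.125},{"gripper":5,"travel":[0,0,0],"twist":0.125},{"gripper":5,"travel":[0,0,0],"twist":0.125},{"gripper":5,"travel":[0,0,0],"twist":0.125},{"gripper":5,"travel":[0,0,0],"twist":0.125}]'
python3 -m handwheel '[{"gripper":5,"travel":[0,0,0],"twist":0.125},{"gripper":5,"travel":[0,0,0],"twist":0.125},{"gripper":5,"travel":[0,0,0],"twist":0.125},{"gripper":5,"travel":[0,0,0],"twist":0.125},{"gripper":5,"travel":[0,0,0],"twist":0.125}]'
python3 -m handwheel '[{"gripper":5,"travel":[0,0,0],"twist":0.125},{"gripper":5,"travel":[0,0,0],"twist":0.125},{"gripper":5,"travel":[0,0,0],"twist":0.125},{"gripper":5,"travel":[0,0,0],"twist":0.125},{"gripper":5,"travel":[0,0,0],"twist":0.125}]'
python3 -m handwheel '[{"gripper":5,"travel":[0,0,0],"twist":0.125},{"gripper":5,"travel":[0,0,0],"twist":0.125},{"gripper":5,"travel":[0,0,0],"twist":0.125},{"gripper":5,"travel":[0,0,0],"twist":0},{"gripper":5,"travel":[0,0,0],"twist":0}]'
python3 go.py 549 -105 318 8
```

```text
time_s: 17.3
ee_pos: [487.0, -212.2, 331.1]
ee_rot: [-180.0, -0.2, 144.2]
force: [0.2, 0.5, -0.7]
gripper_width: 13.5
time_s: 17.72
ee_pos: [549.9, -101.6, 330.9]
ee_rot: [-180.0, -0.2, 137.2]
force: [0.4, -0.7, -0.8]
gripper_width: 13.8
time_s: 18.13
ee_pos: [548.3, -104.7, 330.9]
ee_rot: [-179.8, -0.1, 100.9]
force: [-1.2, -0.3, -1.2]
gripper_width: 13.8
time_s: 18.55
ee_pos: [548.2, -104.8, 330.9]
ee_rot: [-179.7, 0.0, 65.1]
force: [0.7, -0.2, -0.8]
gripper_width: 13.8
time_s: 18.97
ee_pos: [548.2, -104.7, 330.9]
ee_rot: [-179.8, 0.2, 29.3]
force: [-0.6, -0.6, -0.9]
gripper_width: 13.5
time_s: 19.38
ee_pos: [548.4, -104.8, 331.6]
ee_rot: [-179.9, 0.2, 8.3]
force: [0.1, -0.4, -1.7]
gripper_width: 13.8
t 19.38 pos [ 548.4 -104.8  331.6] rot [-179.9    0.2    8.3] q [-12.  20.  98.   0.  62.  70.] F [ 0.1 -0.4 -1.7] w 13.8
travel [0.0006 0.0003 0.0136] norm 0.0136 twist 0.005
```

Run:
```python
from h import *
np.set_printoptions(precision=1,suppress=True)
for n in('side','top'):
    g=cam(n);globals()[n]=g['frame']
    for t,z in(('knob',118),('pointer',152),('shaft',72)):
      for r in env.pinpoint(n,t)[:4]: 
        p=atz(g,r['uv'],z)
        if np.hypot(*(p[:2]-[540,-105]))<50: print(n,t,np.array(r['uv']),round(r['confidence'],2),p)
    for t in('knob','shaft'):
      for r in env.trace(n,t)[:3]:
        if abs(r['uv'][0]-350)<25: 
            ys,xs=np.nonzero(r['pixels']);print(n,'trace',t,r['uv'],len(xs),xs.min(),xs.max(),ys.min(),ys.max())
    print(n,'proj knob118',proj(g,[548.4,-104.8,118]),'shaft72',proj(g,[549,-105,72]),'pt',proj(g,[520.6,-108.8,152]))
a=side[170:270,300:400];b=top[150:250,310:410]
cv2.imwrite('pics/i.png',cv2.resize(np.hstack([a,b])[:,:,::-1],(800,400),interpolation=2))
```

```text
side knob [355.4 217.5] 0.56 [ 558.  -101.6  118. ]
side pointer [342.3 207.4] 0.75 [ 519.6 -117.6  152. ]
side shaft [349.1 237.8] 0.56 [ 545.5 -101.3   72. ]
side trace knob [351.6, 212.7] 235 343 362 200 222
side trace shaft [347.3, 237.6] 106 346 357 232 244
side proj knob118 [351.9 218.6] shaft72 [351.3 238.3] pt [341.1 205.9]
top proj knob118 [361.6 207.1] shaft72 [360.5 213.2] pt [363.3 214. ]
```

View pics/i.png

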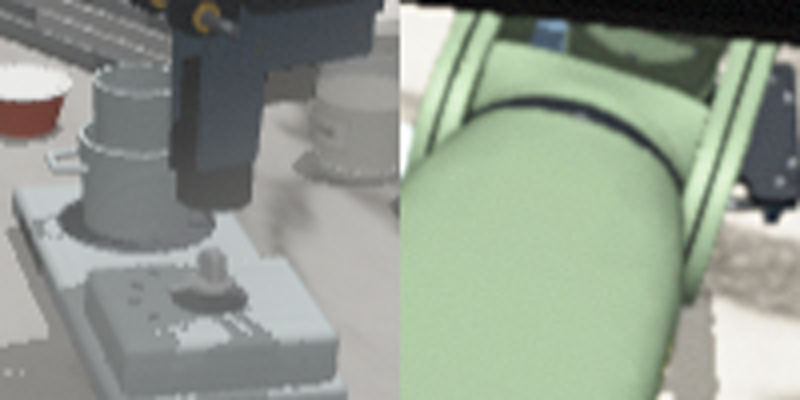

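Run:
```python
from h import *
import pickle
np.set_printoptions(precision=2,suppress=True,linewidth=200)
D=pickle.load(open('D.pkl','rb'));g=D['side'][0]
im=cv2.cvtColor(g['frame'],cv2.COLOR_RGB2GRAY)
print(im[228:250,340:366])
for y in(-100,-105,-110):
  c=(549,y)
  for nm,r,z in(('top',8,88),('top4',6,88),('collar',14,72),('foot',14,60)):
    h=np.array([proj(g,p) for p in ring(c,r,z)]);print(y,nm,'cols',h[:,0].min()-340,h[:,0].max()-340,'rows',h[:,1].min()-228,h[:,1].max()-228)
```

```text
[[128 129 128 129 126 125 126 128 126 125 126 122 129 191 194 194 194 196 195 195 194 177 166 167 168 166]
 [126 127 125 126 126 126 126 126 125 126 130 156 168 192 194 193 194 195 195 195 195 190 172 167 166 166]
 [126 126 127 125 126 127 125 122 129 134 163 192 194 194 194 194 194 195 194 195 194 194 184 169 166 166]
 [124 125 124 123 122 129 125 155 163 167 188 190 200 198 196 194 194 195 194 195 195 194 193 177 168 166]
 [138 127 147 160 158 165 161 193 194 188 173 170 199 202 199 194 194 193 193 194 196 194 196 188 172 169]
 [171 161 179 193 195 195 195 194 194 176 144 139 174 203 198 187 185 194 194 195 195 195 194 195 182 161]
 [193 192 193 194 193 194 194 194 194 157 135 136 150 192 179 170 169 195 194 194 194 197 194 194 192 170]
 [193 192 196 193 192 195 194 194 193 151 133 132 134 166 161 155 169 197 193 193 195 200 194 194 195 195]
 [192 191 198 192 192 197 192 192 188 165 135 134 132 149 148 148 166 192 193 193 194 193 193 194 193 194]
 [191 191 192 192 191 191 191 194 191 159 134 133 134 147 148 146 163 193 192 192 192 192 192 192 193 193]
 [190 191 190 190 190 190 193 
[... 1685 characters left out ...]
rows 1.9739901423197637 5.009299357905775
-105 top4 cols 8.787706383928196 14.38407613974124 rows 2.3497955589143658 4.6262478165131995
-105 collar cols 4.770057661423152 17.76437540057924 rows 7.5790386303663695 12.994040501957471
-105 foot cols 4.555911067151783 17.502728240729198 rows 12.581290028831773 18.07197941926586
-110 top cols 8.777760212420958 16.263788765225627 rows 2.870393903183924 5.925367900417314
-110 top4 cols 9.713294770461175 15.327816141119513 rows 3.2486224312563934 5.539822891050818
-110 collar cols 5.678161845232694 18.714419338165442 rows 8.485202145166937 13.93510993655525
-110 foot cols 5.460012235834483 18.448462619286374 rows 13.499939565126823 19.02588858666479
```

Run:
```python
from h import *
np.set_printoptions(precision=2,suppress=True,linewidth=200)
g=cam('side');im=cv2.cvtColor(g['frame'],cv2.COLOR_RGB2GRAY)
print(im[206:226,340:368])
c=(548.4,-104.8)
for nm,r,z in(('under',20,118.4),('skirttop',20,139.4)):
    h=np.array([proj(g,p) for p in ring(c,r,z)]);print(nm,'cols',h[:,0].min()-340,h[:,0].max()-340,'rows',h[:,1].min()-206,h[:,1].max()-206)
```

```text
[[117 116 114  71  66  67  67  67  69  72  84  86  86  84  85  88  87  86  88  90  90  89  88  90  92 162 179 177]
 [136 137 123  73  68  69  68  68  68  74  83  86  86  87  88  89  88  89  87  92  90  91  91  91 100 173 177 177]
 [149 150 126  75  71  69  71  70  72  76  84  89  87  89  89  88  90  89  91  91  91  92  92  93 129 174 177 177]
 [123 119 105  72  71  70  71  70  73  77  85  88  88  88  89  89  88  89  91  90  89  89  89  95 161 175 177 176]
 [123 123 105  73  70  70  73  72  74  80  88  89  89  87  88  87  87  86  87  87  87  85  86  97 172 176 177 176]
 [124 122 114  90  86  76  76  76  76  81  88  88  86  86  87  85  85  84  82  85  84  85  84  90 170 176 177 177]
 [124 125 123 111 107  77  76  75  78  80  83  82  83  82  80  82  81  82  85  85  86  86  85  97 169 173 176 175]
 [125 125 124 122 108  76  75  78  75  77  80  80  82  80  84  84  85  84  83  86  86  85  86  99 163 169 169 172]
 [122 123 122 122 107  78  76  79  79  78  80  80  83  82  85  82  85  86  85  85  87  87  87  97 163 165 164 163]
 [124 122 122 122 108  81  78  80  81  80  81  82  82  83  84  85
[... 685 characters left out ...]
6  99 110 104 102 112 125 138 167 167 166 163 157 151]
 [126 123 123 123 122 122 119 114 110 110 108 107 129 154 156 156 163 153 135 143 158 163 166 168 167 165 157 148]
 [123 124 124 123 122 122 121 117 121 119 121 104 116 179 194 195 194 190 165 158 161 164 167 169 167 165 159 150]
 [124 124 124 124 123 120 122 119 120 120 121 114 103 139 193 195 195 195 183 163 160 164 167 169 168 166 161 155]
 [124 125 124 123 122 122 122 115 116 115 114 114 106 118 192 194 195 194 194 175 162 163 165 168 166 164 158 152]]
under cols 2.4934171771462275 21.32405071841282 rows 8.81985092127573 16.121053806109188
skirttop cols 2.8625225955798896 21.816604693524766 rows -0.24578999792839795 6.849003931565477
```

```bash
python3 go.py 545.5 -106 304 8; python3 -m handwheel '[{"gripper":5,"travel":[-0.003,0.0008,0.012],"twist":0},{"gripper":5,"travel":[0,0,0.012],"twist":0},{"gripper":5,"travel":[0,0,0.003],"twist":0},{"gripper":5,"travel":[0,0,0],"twist":0},{"gripper":5,"travel":[0,0,0],"twist":0}]' 50; python3 go.py 545.5 -106 304 8
```

```text
t 20.03 pos [ 548.8 -104.9  333.3] rot [-180.    -0.     8.1] q [-12.  20.  98.   0.  62.  70.] F [-0.3  0.1 -0.2] w 13.6
travel [-0.0034  0.0006  0.0293] norm 0.0295 twist 0.002
time_s: 20.45
ee_pos: [546.2, -106.1, 306.5]
ee_rot: [180.0, -0.0, 8.1]
force: [0.8, -0.2, -0.2]
gripper_width: 13.8
t 20.45 pos [ 546.2 -106.1  306.5] rot [180.   -0.    8.1] q [-12.  21. 100.   0.  58.  70.] F [ 0.8 -0.2 -0.2] w 13.8
travel [-0.0006 -0.0002  0.0025] norm 0.0026 twist 0.002
```

```bash
python3 -m handwheel '[{"gripper":5,"travel":[0,0.001,0.003],"twist":0},{"gripper":5,"travel":[0,0,0],"twist":0},{"gripper":5,"travel":[0,0,0],"twist":0}]'; python3 -m handwheel '[{"gripper":5,"travel":[0,0,0.002],"twist":0},{"gripper":5,"travel":[0,0,0],"twist":0},{"gripper":5,"travel":[0,0,0],"twist":0}]';python3 -m handwheel '[{"gripper":5,"travel":[0,0,0.002],"twist":0},{"gripper":5,"travel":[0,0,0],"twist":0},{"gripper":5,"travel":[0,0,0],"twist":0}]'; python3 go.py 546.5 -107 300 8
```

```text
time_s: 20.7
ee_pos: [546.2, -107.2, 303.5]
ee_rot: [180.0, -0.0, 8.1]
force: [0.3, -0.2, -0.8]
gripper_width: 13.6
time_s: 20.95
ee_pos: [546.1, -107.1, 301.2]
ee_rot: [-180.0, 0.0, 8.1]
force: [-0.3, -0.3, -0.5]
gripper_width: 13.6
time_s: 21.2
ee_pos: [546.1, -107.1, 299.1]
ee_rot: [-180.0, 0.0, 8.1]
force: [-1.1, -0.6, -0.9]
gripper_width: 13.6
t 21.2 pos [ 546.1 -107.1  299.1] rot [-180.     0.     8.1] q [-12.  22. 101.   0.  57.  70.] F [-1.1 -0.6 -0.9] w 13.6
travel [ 0.0005 -0.     -0.0009] norm 0.001 twist 0.002
```

```bash
python3 -m handwheel '[{"gripper":5,"travel":[0,0,0.0015],"twist":0},{"gripper":5,"travel":[0,0,0],"twist":0},{"gripper":5,"travel":[0,0,0],"twist":0}]'; python3 -m handwheel '[{"gripper":5,"travel":[0,0,0.0015],"twist":0},{"gripper":5,"travel":[0,0,0],"twist":0},{"gripper":5,"travel":[0,0,0],"twist":0}]'; python3 go.py 546.5 -107 300 8
```

```text
time_s: 21.45
ee_pos: [546.2, -107.1, 297.8]
ee_rot: [-180.0, -0.0, 8.1]
force: [1.0, -0.5, -0.3]
gripper_width: 13.7
time_s: 21.7
ee_pos: [546.4, -107.0, 296.2]
ee_rot: [-180.0, -0.1, 8.1]
force: [2.4, 1.5, -1.0]
gripper_width: 13.9
t 21.7 pos [ 546.4 -107.   296.2] rot [-1.8e+02 -1.0e-01  8.1e+00] q [-12.  22. 101.   0.  57.  70.] F [ 2.4  1.5 -1. ] w 13.9
travel [ 0.0001  0.0001 -0.0038] norm 0.0038 twist 0.002
```

```bash
python3 -m handwheel '[{"gripper":5,"travel":[0.0007,-0.0004,0.0005],"twist":0},{"gripper":5,"travel":[0,0,0.001],"twist":0},{"gripper":5,"travel":[0,0,0],"twist":0}]'; python3 -m handwheel '[{"gripper":5,"travel":[0,0,0.0015],"twist":0},{"gripper":5,"travel":[0,0,0],"twist":0},{"gripper":5,"travel":[0,0,0],"twist":0}]'; python3 go.py 546.5 -107 285.2 8
```

```text
time_s: 21.95
ee_pos: [546.7, -106.6, 294.5]
ee_rot: [-180.0, 0.0, 8.1]
force: [0.6, 1.7, -0.9]
gripper_width: 13.9
time_s: 22.2
ee_pos: [546.7, -106.6, 293.0]
ee_rot: [-180.0, 0.0, 8.1]
force: [0.5, 0.6, -1.1]
gripper_width: 13.7
t 22.2 pos [ 546.7 -106.6  293. ] rot [-180.     0.     8.1] q [-12.  22. 101.   0.  57.  70.] F [ 0.5  0.6 -1.1] w 13.7
travel [-0.0002  0.0004  0.0078] norm 0.0078 twist 0.002
```

```bash
python3 -m handwheel '[{"gripper":5,"travel":[0.0002,-0.0003,0.002],"twist":0},{"gripper":5,"travel":[0,0,0.001],"twist":0},{"gripper":5,"travel":[0,0,0],"twist":0}]'; python3 -m handwheel '[{"gripper":5,"travel":[0,0,0.002],"twist":0},{"gripper":5,"travel":[0,0,0.001],"twist":0},{"gripper":5,"travel":[0,0,0],"twist":0}]';python3 -m handwheel '[{"gripper":5,"travel":[0,0,0.002],"twist":0},{"gripper":5,"travel":[0,0,0],"twist":0},{"gripper":5,"travel":[0,0,0],"twist":0}]'; python3 go.py 546.5 -107 277.2 8
```

```text
time_s: 22.45
ee_pos: [546.7, -106.3, 289.9]
ee_rot: [-180.0, 0.0, 8.1]
force: [0.0, -0.4, -0.5]
gripper_width: 13.7
time_s: 22.7
ee_pos: [546.7, -106.3, 286.9]
ee_rot: [-180.0, 0.0, 8.1]
force: [0.0, 0.3, -1.0]
gripper_width: 13.5
time_s: 22.95
ee_pos: [546.9, -106.3, 285.2]
ee_rot: [-180.0, -0.0, 8.1]
force: [-0.7, -0.9, -1.1]
gripper_width: 13.6
t 22.95 pos [ 546.9 -106.3  285.2] rot [-180.    -0.     8.1] q [-12.  23. 102.   0.  56.  70.] F [-0.7 -0.9 -1.1] w 13.6
travel [-0.0005  0.0006  0.008 ] norm 0.0081 twist 0.002
```

Smoothly on the shaft; now press in small steps watching the force.

```bash
python3 -m handwheel '[{"gripper":5,"travel":[0,0,0.002],"twist":0},{"gripper":5,"travel":[0,0,0],"twist":0},{"gripper":5,"travel":[0,0,0],"twist":0}]' 60; python3 -m handwheel '[{"gripper":5,"travel":[0,0,0.002],"twist":0},{"gripper":5,"travel":[0,0,0],"twist":0},{"gripper":5,"travel":[0,0,0],"twist":0}]';python3 -m handwheel '[{"gripper":5,"travel":[0,0,0.002],"twist":0},{"gripper":5,"travel":[0,0,0],"twist":0},{"gripper":5,"travel":[0,0,0],"twist":0}]';python3 -m handwheel '[{"gripper":5,"travel":[0,0,0.0015],"twist":0},{"gripper":5,"travel":[0,0,0],"twist":0},{"gripper":5,"travel":[0,0,0],"twist":0}]'
```

```text
time_s: 23.2
ee_pos: [546.9, -106.3, 283.7]
ee_rot: [180.0, -0.0, 8.1]
force: [-1.7, -0.3, 4.7]
gripper_width: 14.1
time_s: 23.45
ee_pos: [546.9, -106.3, 281.7]
ee_rot: [180.0, -0.0, 8.1]
force: [-1.6, 0.4, 6.1]
gripper_width: 14.0
time_s: 23.7
ee_pos: [546.9, -106.3, 279.8]
ee_rot: [180.0, -0.0, 8.1]
force: [-1.2, -0.6, 5.5]
gripper_width: 14.1
time_s: 23.95
ee_pos: [546.9, -106.3, 278.5]
ee_rot: [180.0, -0.0, 8.1]
force: [-1.5, 0.3, 7.4]
gripper_width: 14.1
```

```bash
python3 -m handwheel '[{"gripper":5,"travel":[0,0,0.001],"twist":0},{"gripper":5,"travel":[0,0,0],"twist":0},{"gripper":5,"travel":[0,0,0],"twist":0}]'; python3 -m handwheel '[{"gripper":5,"travel":[0,0,0.0007],"twist":0},{"gripper":5,"travel":[0,0,0],"twist":0},{"gripper":5,"travel":[0,0,0],"twist":0}]';python3 -m handwheel '[{"gripper":5,"travel":[0,0,0.0007],"twist":0},{"gripper":5,"travel":[0,0,0],"twist":0},{"gripper":5,"travel":[0,0,0],"twist":0}]'
```

```text
time_s: 24.2
ee_pos: [546.8, -106.3, 277.6]
ee_rot: [180.0, -0.0, 8.1]
force: [-2.5, -0.1, 7.3]
gripper_width: 13.7
time_s: 24.45
ee_pos: [546.8, -106.3, 277.2]
ee_rot: [180.0, -0.0, 8.1]
force: [-2.5, 0.2, 8.5]
gripper_width: 13.9
time_s: 24.7
ee_pos: [546.8, -106.3, 277.1]
ee_rot: [180.0, -0.1, 8.1]
force: [-3.8, 0.8, 12.6]
gripper_width: 13.8
```

```bash
python3 -m handwheel '[{"gripper":5,"travel":[0.0003,0,0.0006],"twist":0},{"gripper":5,"travel":[0,0,0],"twist":0},{"gripper":5,"travel":[0,0,0],"twist":0},{"gripper":5,"travel":[0,0,0],"twist":0}]'
python3 - <<'E'
from h import *
a=cam('side')['frame'][160:260,290:390];b=cam('top')['frame'][120:320,150:350]
cv2.imwrite('pics/j.png',np.hstack([cv2.resize(v[:,:,::-1],(400,400),interpolation=2) for v in(a,b)]))
E
python3 go.py 546.8 -106.3 277.2 8
```

```text
time_s: 25.03
ee_pos: [546.9, -106.3, 277.1]
ee_rot: [180.0, -0.0, 8.1]
force: [-4.1, 1.4, 16.4]
gripper_width: 13.8
t 25.13 pos [ 546.9 -106.3  277. ] rot [180.   -0.    8.1] q [-12.  23. 102.  -0.  54.  70.] F [-4.9  0.6 15.9] w 13.5
travel [-0.0001  0.     -0.0002] norm 0.0002 twist 0.002
```

View pics/j.png

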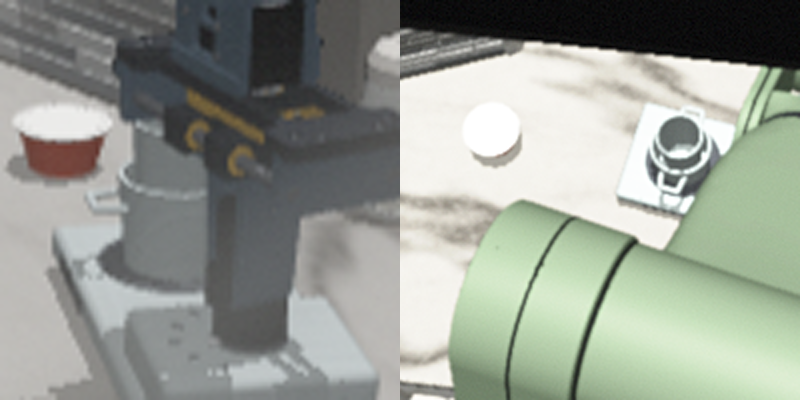

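The picture shows the knob seated low on the pod, the steel pot standing nested in the outer pot, and the red-sauce dip cup where it was. Handing in.

```bash
python3 -c "
from workcell import env
print(env.job_done())"
```

```text
the job is handed in; nothing more can be done
None
```

The job is handed in, at about 25 s of the 72 s allowed. The arm is still gripping the knob and holding it pressed down.

- **Pot:** I stood the steel pot inside the warmer's own pot. It made contact at the expected floor height, 35 mm above the worktop. I let go of it, and both later top pictures show it nested.
- **Knob:** I took the black knob and turned its pointer to about -172°, the side the tab and flat of the shaft face. I measured that angle as -172° to -173°, give or take about 4°, against a tolerance of about 8.6°. It slid fully down the shaft with side forces under 3 N.
- **Press:** From 72 mm the force rose from about 5 N to 8.5 N over 8 mm, then climbed sharply at the stop. The last reading was about 16 N downward at the stop, with the grip force set to 60 N.

Three points were less certain:

- **Shaft position:** The two cameras disagreed by a few millimetres on where the shaft stood. I settled it by comparing knob and shaft in the side picture and then by feel.
- **Side force:** About 4 to 5 N of side force remained on the knob at the end.
- **Dip cups:** I kept clear of both cups. The red one looks unmoved in the last picture. The white one was last seen in place before the knob was lifted, and I did not check it again after that.

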